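Square up the card cartons in the stacking frame and bolt them in

TASK

Finish the column in the stacking frame: set the deep carton gently on the carton already there and the shallow carton on top of that, each lying flat and pushed flush against both the side wall and the end wall, without ramming them. Then slide the three-rod bolt fully home into its keeper post to lock the column in, let go, and leave the tape, book and stamp where they are.

Things in the scene. Friction and masses are not known exactly. Their poses are not given: they have to be found in the camera images.
- frame: grey steel stacking frame fixed to the desk. Origin at desk level under the centre of the squared column; x along the cartons' length, y across, z up. Base plate 10 mm thick (x -92..110, y -65..65 mm). Side wall at +y and end wall at -x; -y side and top are open. A carton flush with both walls has its origin at x=0, y=0
- side_wall (a point): point on the side wall's inner face, at frame x=0, y=+35, z=110 mm, on the top edge of its middle; its two ends (x -80..-45 and 45..70) rise to z=145 mm. Rigid, 5 mm thick. No finger fits between wall and flush carton: release a carton 24 to 29 mm short of it (it balances on the one below; at 35 mm it would tip), then push it over from the -y side; 15 N beats all friction
- end_wall (a point): point on the inner face of the end wall, at frame x=-75, y=0, z=145 mm, its top edge. Wall rigid, 5 mm thick, y -65..40, from the base plate up. Leave some 6 mm when lowering a carton, then slide it up to the wall by feel
- keeper (a point): centre of the top of the keeper post, at frame x=95, y=-45.5, z=160 mm. Post x 88..102, y -50..-41 mm; a flush carton ends at x=75, 13 mm clear of it. The bolt's guide post, as tall, stands across from it (x 87..103, y 43..63); home, the rods span between them at x=88..98 mm
- bottom_carton: plain brown cardboard carton, closed, 150 mm long (its x) by 70 mm wide (its y) by 45 mm high; 450 g or so (may differ by a third); origin at the centre of its underside, z up. Its two ends are alike for the job. Stands loose in the frame, already flush with both walls, on the base plate (underside at z=10 mm, top at z=55 mm).
- deep_carton: plain brown cardboard carton, closed, 150 mm long (its x) by 70 mm wide (its y) by 60 mm high; 420 g or so (may differ by a third); origin at the centre of its underside, z up. Its two ends are alike for the job. Starts on the desk to the robot's right, side by side with the shallow one in either order; belongs second in the column (its underside at z=55 mm, top at 115 mm).
- shallow_carton: plain brown cardboard carton, closed, 150 mm long (its x) by 70 mm wide (its y) by 35 mm high; 280 g or so (may differ by a third); origin at the centre of its underside, z up. Its two ends are alike for the job. The lowest of the cartons; starts on the desk to the robot's right; belongs on top of the column (its underside at z=115 mm, top at 150 mm).
- bolt (a joint): slide of the steel three-rod bolt, m: 0 = fully drawn back (rod tips at frame y=+42 mm), 0.09 = fully home against its stop (tips at y=-48 mm, in the keeper post). Moves along the frame's -y; stays where left; about 3 N of friction; rods 10 mm thick at z=32, 85 and 134 mm. Starts drawn back, up to 15 mm off the stop
- bolt_knob (a point): centre of the top of the bolt's black upright knob: a cylinder 18 mm across and 42 mm tall (160 to 202 mm above the desk), free all round. In the frame at x=93 mm, y=160 mm minus the joint value. Push it from its +y side or pinch it from above
- tape_roll: yellow ring of tape, 100 mm across, 45 mm high, lying flat; bystander; origin at its underside's centre
- book: blue book 144 x 204 x 28 mm lying flat; bystander; origin at its underside's centre
- stamp: black-handled rubber stamp, 38 mm across, 78 mm high, upright; bystander; origin at its underside's centre
Mind the look-alikes: they are no part of the job. What is shaped like the shallow_carton but pink or turquoise is not meant.

How it is judged:
On the way:
1. with the bolt still drawn back, all three cartons stand in order in a square column, flush with both walls (x of bottom_carton in the frame of frame between -0.0025 and 0.0025 m and y of bottom_carton in the frame of frame between -0.0025 and 0.0025 m and z of bottom_carton in the frame of frame between 0.007 and 0.013 m and angle between the x axis of each of bottom_carton, deep_carton, shallow_carton and the x axis of frame, either way round below 0.035 rad and angle between each of bottom_carton, deep_carton, shallow_carton's own z axis and vertical below 0.035 rad and x of deep_carton in the frame of frame between -0.0025 and 0.0025 m and y of deep_carton in the frame of frame between -0.0025 and 0.0025 m and z of deep_carton in the frame of frame between 0.052 and 0.058 m and x of shallow_carton in the frame of frame between -0.0025 and 0.0025 m and y of shallow_carton in the frame of frame between -0.0025 and 0.0025 m and z of shallow_carton in the frame of frame between 0.112 and 0.118 m and value of joint bolt below 0.04 m), for 0.2 s.
At the end, for the whole second after the job is handed in: Bottom, deep and shallow carton stacked in this order, each on the one below (height within 3 mm), level and turned within 0.035 rad of the frame, within 2.5 mm of flush with both walls; bolt home (joint above 0.084 of 0.09 m); cartons released and at rest (x of bottom_carton in the frame of frame between -0.0025 and 0.0025 m and y of bottom_carton in the frame of frame between -0.0025 and 0.0025 m and z of bottom_carton in the frame of frame between 0.007 and 0.013 m and angle between the x axis of each of bottom_carton, deep_carton, shallow_carton and the x axis of frame, either way round below 0.035 rad and angle between each of bottom_carton, deep_carton, shallow_carton's own z axis and vertical below 0.035 rad and x of deep_carton in the frame of frame between -0.0025 and 0.0025 m and y of deep_carton in the frame of frame between -0.0025 and 0.0025 m and z of deep_carton in the frame of frame between 0.052 and 0.058 m and x of shallow_carton in the frame of frame between -0.0025 and 0.0025 m and y of shallow_carton in the frame of frame between -0.0025 and 0.0025 m and z of shallow_carton in the frame of frame between 0.112 and 0.118 m and value of joint bolt above 0.084 m and contact force between the fingers and deep_carton below 0.2 N and contact force between the fingers and shallow_carton below 0.2 N and linear speed of each of bottom_carton, deep_carton, shallow_carton below 0.01 m/s); the robot touches nothing.
It fails at once if a carton is rammed into the frame (over 100 N) (contact force between any of deep_carton, shallow_carton and frame above 100 N).
It fails at once if a carton is slammed down on the column (over 100 N) (contact force between bottom_carton and deep_carton above 100 N or contact force between deep_carton and shallow_carton above 100 N).
It fails at once if a carton is dropped: it falls out of the fingers at over 0.5 m/s (a fall of some 13 mm) ((contact force between the fingers and deep_carton below 0.1 N and linear speed of deep_carton above 0.5 m/s) or (contact force between the fingers and shallow_carton below 0.1 N and linear speed of shallow_carton above 0.5 m/s)).
It fails at once if the tape, book or stamp is moved by more than 20 mm (distance of any of tape_roll, book, stamp from where it was at the start of the episode above 0.02 m).
It also fails if it takes over 72 s, if anything falls off the work surface, if the arm or the gripper's body presses on something with over 40 N, if the wrist force passes 120 N, or if a joint passes its speed limit or range.

ROBOT

A 7-joint arm with a two-finger parallel gripper is mounted at the origin on the work surface. World frame = base frame: x ahead of the robot, y to its left, z up, the work surface at z = 0. Lengths are in m, angles in rad, forces in N, time in s.
With the tool pointing down it reaches from about 0.4 to 0.875 m from the base axis. Payload 19.3 kg.
Tool frame: the origin (TCP) lies at the very end of the fingers, on their centre line; the grasp point (between the pads) lies 19 mm behind it; z points along the fingers, y is the line along which they close (so a half turn about z gives the same grasp; the last joint's range is limited). The gripper opens to 85 mm and grips with 20 to 120 N. Pads are 22 mm wide; open, the fingers measure 114 mm over their backs; the gripper's body (76 mm by 85 mm) begins 54 mm behind the grasp point. The pads swing forward as they close: fully open they stand 13 mm farther back than shut.
Start: joints at [-1.203, 0.521, -0.036, 1.599, 0.021, 1.021, -0.113], TCP at [0.265, 0.566, 0.231] pointing down, gripper open.
Joint ranges: [-2.91, 2.91], [-0.3, 2.13], [-1.5, 1.42], [0.17, 2.43], [-1.26, 4.41], [0.16, 1.93], [-2.52, 2.52]. Speed limits (rad/s): [1.89, 1.89, 2.39, 2.39, 3.01, 3.01, 3.01].

INTERFACE

Orientations are given as [roll, pitch, yaw] about the fixed x, y, z axes, in that order (R = Rz(yaw) Ry(pitch) Rx(roll)).
In Python, from workcell import observe, grab_frame, job_done gives the robot as it stands.
- The arm moves only by the tool move_arm, never from a script. Its argument "plan" is a list that holds one entry, the list of rows, each a list of 7 numbers: the shift along the tool's x, y, z each as a share of 0.02 m, from -1 to 1, then the turn, a rotation vector about the tool's x, y, z each as a share of 6 degrees, from -1 to 1, then the opening, from -1 (shut) to 1 (fully open). A call has exactly 10 rows; each row shifts and turns the commanded pose from where the row before left it, along the tool's axes as they then stand; what a row does not reach is not made up. A row lasts 1/10 s, in which the tool goes at most 50 mm and 8.59 degrees, less where a joint would pass 70% of its speed; a pose out of reach is approached as far as the arm can. A call with a number of a shift or a turn outside -1 to 1 is refused whole. A call with a gripper value outside its range is refused whole. The fingers move at their own pace and stop on an object; "grip_force" is the grip in N (left out, the last holds). Time passes only in rows, so rows that do not move let the fingers close, or fill a call up. It gives the time, the measured TCP pose, the force, the opening and the grip force at its end, in the units of the state.
- observe(): the state, without advancing time (a new reading comes with each control period).
- grab_frame(name): name is "side" or "top"; returns a dict with "color" (480x640x3 uint8, red, green, blue), "intrinsics" (3x3 intrinsics, pixels), "k1" (the pictures are not rectified: a ray, as slopes to the right and down, at radius r is drawn at 1 + k1 r^2 times it, then the intrinsics apply), "position" and "orientation" of the camera in the world. Camera axes: x right, y down, z forward; pixel columns grow to the right and rows downward; lengths in m; the calibration is good to about 2 mm. A picture is of the moment at which its call begins. There is no depth.
- job_done(): hands the job in; it is judged then, once.
The state is a dict: "clock": time; "qpos": joint angles; "qd": joint speeds; "joint_efforts": joint torques, N m; "position": TCP position; "tool_rot": TCP orientation; "force": force on the tool from outside, world axes, zero at the start; "moment": the same for the moment, N m; "grip_width": finger opening in m; "finger_force": force on a finger pad.
Only numpy, scipy, OpenCV 4.12 (cv2) and the standard library are available. Lean on these libraries where they do the work, as an engineer would, in place of code of your own. Each camera call takes 0.05 s, during which the arm holds its last target. There are 200 camera calls.

## Working session

There is one attempt and no reset: what is moved stays moved. The work goes in short steps, Python scripts to look and compute and a tool call to move; the robot and the scene stay as the last step left them, time stands still between calls to the robot, and variables do not carry over. Pictures are saved under pics/ and viewed, at most 10 in all, crops included, and the job is handed in when it is done.

Besides the shell and the picture viewer there is one more tool, called after "Emit:" as name(argument=value, ...), one argument or row to a line, values as JSON. move_arm: Moves the arm, as the interface text tells. Shift numbers are shares of 0.02 m and turn numbers shares of 6 degrees, none past 1 either way. Its arguments: {"type":"object","properties":{"plan":{"type":"array"},"grip_force":{"type":"number"}},"required":["plan"]}

```bash
mkdir -p pics
cat > h.py <<'E'
import numpy as np, cv2
from workcell import observe, grab_frame, job_done
from scipy.spatial.transform import Rotation as R
def RM(o):
    o=np.array(o,float)
    if o.shape==(3,3): return o
    return R.from_euler('xyz',o).as_matrix() if o.size==3 else R.from_quat(o).as_matrix()
def ray(f,uv):
    K=np.array(f['intrinsics'],float);k=float(f['k1'])
    d=cv2.undistortPoints(np.array(uv,float).reshape(-1,1,2),K,np.array([k,0,0,0,0.])).reshape(-1,2)
    return np.c_[d,np.ones(len(d))]@RM(f['orientation']).T
def onz(f,uv,z):
    r=ray(f,uv);p=np.array(f['position'],float)
    return p+r*((z-p[2])/r[:,2])[:,None]
def proj(f,P):
    K=np.array(f['intrinsics'],float);c=(np.array(P,float).reshape(-1,3)-np.array(f['position'],float))@RM(f['orientation'])
    s=c[:,:2]/c[:,2:];s=s*(1+float(f['k1'])*(s**2).sum(1))[:,None]
    return s@K[:2,:2].T+K[:2,2]
def tri(fs,uvs):
    A=np.zeros((3,3));b=np.zeros(3)
    for f,uv in zip(fs,uvs):
        d=ray(f,[uv])[0];d/=np.linalg.norm(d);M=np.eye(3)-np.outer(d,d);A+=M;b+=M@np.array(f['position'],float)
    return np.linalg.solve(A,b)
E
python3 - <<'E'
from h import *
import pickle
print(observe())
F={}
for n in('side','top'):
    f=grab_frame(n);F[n]=f;cv2.imwrite(f'pics/{n}0.png',f['color'][:,:,::-1]);print(n,{k:v for k,v in f.items() if k!='color'})
pickle.dump(F,open('f0.pkl','wb'))
E
```

```text
{'clock': 0.0, 'qpos': array([-1.20319234,  0.52203441, -0.03631401,  1.59996905,  0.02121804,
        1.02111247, -0.11280195]), 'qd': array([-0.00061726, -0.00068259, -0.00069565, -0.00141667,  0.00247674,
        0.00072835, -0.00015128]), 'joint_efforts': array([-1.68447018e-04, -9.27097464e+01,  1.98014729e+00, -3.69941103e+01,
        1.80294999e-02,  8.02447874e-03, -4.51837445e-05]), 'position': array([0.26487643, 0.56573838, 0.23072713]), 'tool_rot': array([-3.14045944e+00,  1.02826009e-04,  2.70377392e+00]), 'force': array([ 0.71589638, -0.66082283,  0.3946798 ]), 'moment': array([ 0.02988266, -0.06258634, -0.02637256]), 'finger_force': 0.0, 'grip_width': 0.08547958110379228}
side {'intrinsics': array([[496.43125184,   0.        , 327.30769741],
       [  0.        , 496.43125184, 236.77010544],
       [  0.        ,   0.        ,   1.        ]]), 'k1': 0.01944176942016664, 'position': array([ 0.42166558, -0.86371808,  0.71601591]), 'orientation': array([-2.20495924,  0.01227953, -0.13799254])}
top {'intrinsics': array([[544.28842249,   0.        , 327.04440777],
       [  0.        , 544.28842249, 240.15466034],
       [  0.        ,   0.        ,   1.        ]]), 'k1': -0.03034668507195677, 'position': array([ 0.29135471, -0.0949254 ,  1.26690049]), 'orientation': array([-2.93143399e+00,  2.23274792e-03, -1.47180693e+00])}
```

View pics/top0.png

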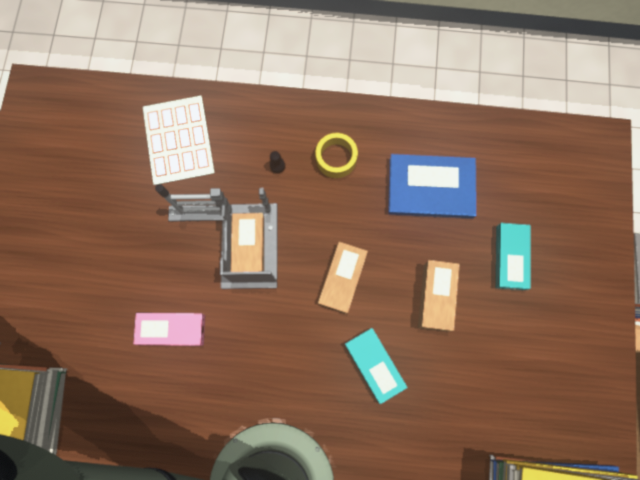

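View pics/side0.png

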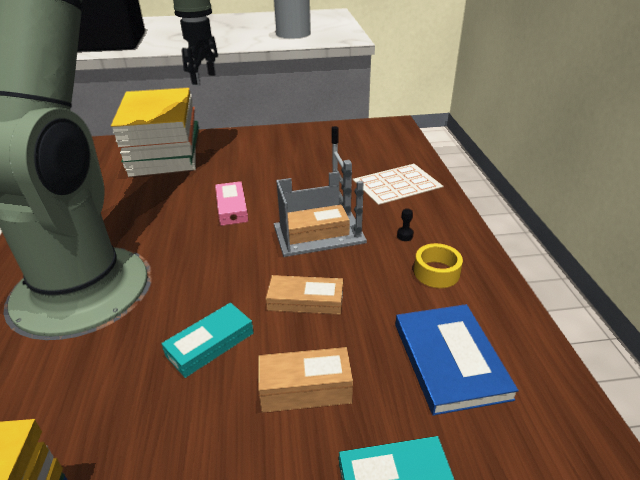

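Top view: frame at about (248,245), with the knob at (162,190) and the keeper at (263,195). The two loose cartons are at (343,277) and (440,296). The side view shows the right-hand one (305,378) taller, so it is the deep carton and the one at (305,293) is the shallow. Next, zoomed views of the frame and colour masks for the cartons.

Run:
```python
from h import *
import pickle
F=pickle.load(open('f0.pkl','rb'))
for n,(x,y,w,h) in dict(top=(140,170,150,130),side=(260,115,120,145)).items():
    c=F[n]['color'][y:y+h,x:x+w,::-1];s=5 if n=='top' else 4
    cv2.imwrite(f'pics/{n}_z.png',cv2.resize(c,None,fx=s if n=='top' else 4,fy=s if n=='top' else 4,interpolation=cv2.INTER_CUBIC))
for n in F:
    f=F[n];hsv=cv2.cvtColor(f['color'],cv2.COLOR_RGB2HSV)
    m=cv2.inRange(hsv,(8,60,150),(22,200,255))
    if n=='top': m[:,:200]=0
    cs,_=cv2.findContours(cv2.morphologyEx(m,cv2.MORPH_OPEN,np.ones((3,3))),cv2.RETR_EXTERNAL,cv2.CHAIN_APPROX_NONE)
    for c in cs:
        if cv2.contourArea(c)<400: continue
        hull=cv2.convexHull(c);ap=cv2.approxPolyDP(hull,3,True).reshape(-1,2)
        print(n,cv2.contourArea(c),ap.tolist(),cv2.minAreaRect(c))
```

```text
side 3103.5 [[346, 347], [351, 381], [259, 389], [259, 355]] ((303.83245849609375, 367.935546875), (35.2225456237793, 93.94819641113281), 84.47245788574219)
side 1695.5 [[266, 295], [272, 275], [342, 278], [340, 302], [274, 299]] ((304.1035461425781, 288.35986328125), (75.47621154785156, 24.358598709106445), 2.7702159881591797)
side 951.0 [[348, 218], [294, 229], [288, 225], [288, 212], [341, 205]] ((317.231201171875, 216.50286865234375), (17.790691375732422, 60.366703033447266), 81.25383758544922)
top 2126.0 [[428, 260], [459, 264], [453, 330], [422, 326]] ((440.87701416015625, 294.85247802734375), (32.86447525024414, 68.71662902832031), 5.19442892074585)
top 2020.0 [[338, 242], [367, 250], [348, 312], [318, 303]] ((343.3000183105469, 276.6000061035156), (32.57145690917969, 66.09159851074219), 18.43494987487793)
top 1778.0 [[262, 213], [262, 269], [231, 271], [232, 214]] ((246.5, 242.0), (58.0, 31.0), 90.0)
```

View pics/top_z.png

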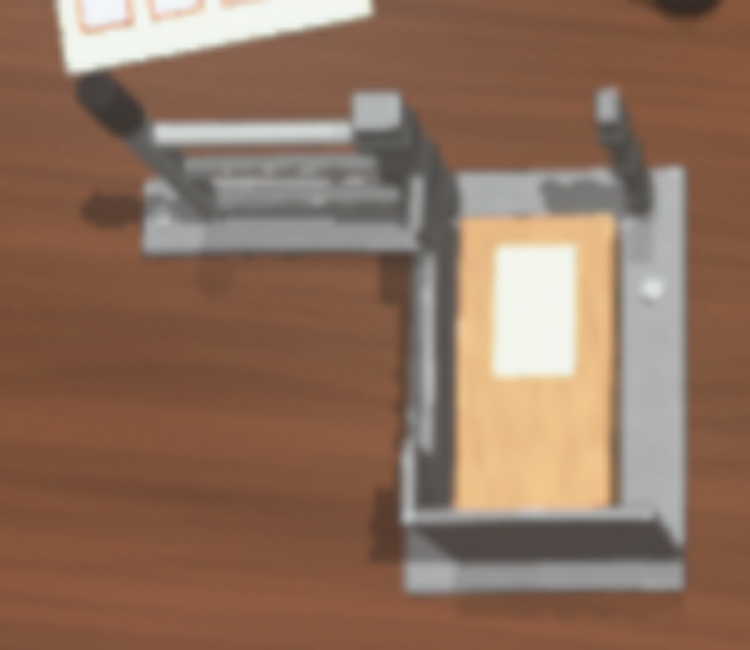

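View pics/side_z.png

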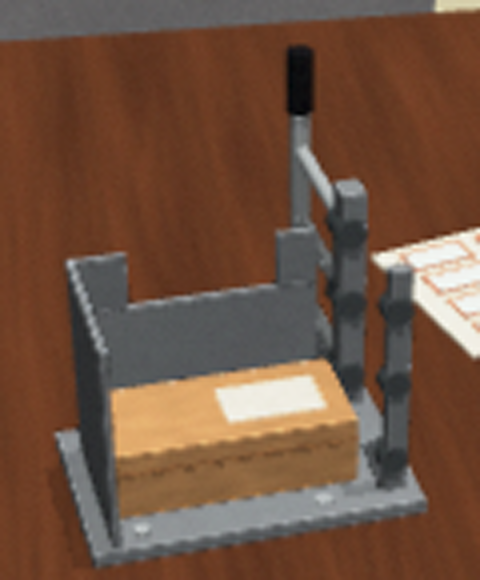

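```bash
cat > fr.py <<'E'
from h import *
import pickle
F=pickle.load(open('f0.pkl','rb'))
T=lambda x,y:(140+(x-2)/5,170+(y-2)/5); S=lambda x,y:(260+(x-1.5)/4,115+(y-1.5)/4)
pts=[# frame pt, top px, side px
((-92,-65,10),T(684,590),S(98,565)),((110,-65,10),T(684,168),S(425,508)),((-92,65,10),T(404,592),S(58,435)),
((95,-45.5,160),T(608,105),S(399,270)),((95,53,160),T(377,112),S(350,186)),
((-77.5,-65,145),T(657,517),S(104,353)),((-80,40,145),T(405,524),S(68,262)),
((75,-35,55),T(614,214),None),((75,35,55),T(459,217),None),((-75,-35,55),T(612,510),S(118,458))]
def kab(A,B):
    a=A-A.mean(0);b=B-B.mean(0);th=np.arctan2((a[:,0]*b[:,1]-a[:,1]*b[:,0]).sum(),(a*b).sum())
    c,s=np.cos(th),np.sin(th);Rm=np.array([[c,-s],[s,c]]);t=B.mean(0)-Rm@A.mean(0);return t,th,(B-A@Rm.T-t)
P=np.array([p[0] for p in pts])/1e3
for n,k in(('top',1),('side',2)):
    idx=[i for i in range(len(pts)) if pts[i][k]]
    W=np.array([onz(F[n],[pts[i][k]],P[i,2])[0,:2] for i in idx])
    t,th,r=kab(P[idx,:2],W);print(n,t.round(4),np.degrees(th).round(2),(r*1e3).round(1).tolist())
for p in pts:
    if p[2]: print('tri z',p[0],tri([F['top'],F['side']],[p[1],p[2]]).round(4))
for nm,z,tc,sc in(('deep',.06,[(422,326),(428,260),(459,264),(453,330)],[(258.5,354.5),(347,347)]),('shal',.035,[(318,303),(338,242),(367,250),(348,312)],[(271.5,275),(342.5,278)])):
    w=onz(F['top'],np.array(tc),z)[:,:2];e=np.roll(w,-1,0)-w
    print(nm,w.mean(0).round(4),np.linalg.norm(e,axis=1).round(4),[np.degrees(np.arctan2(*v[::-1])).round(1) for v in e])
    for a,b in zip(tc,sc): print('  z',tri([F['top'],F['side']],[a,b]).round(4))
E
python3 fr.py
```

```text
top [0.5204 0.1149] 6.83 [[-2.4, 0.7], [-1.2, 0.7], [-0.8, 1.1], [-0.8, -0.4], [-1.7, -0.8], [-3.0, -0.7], [-1.3, -0.4], [-0.3, -1.1], [-0.4, 0.4], [11.8, 0.6]]
side [0.52   0.1116] 6.67 [[1.4, -5.8], [-4.2, -4.7], [0.6, -0.7], [-2.2, 0.4], [-0.8, 4.6], [-0.5, 3.5], [0.6, 0.3], [5.1, 2.5]]
tri z (-92, -65, 10) [0.4365 0.0412 0.0014]
tri z (110, -65, 10) [0.6364 0.065  0.0027]
tri z (-92, 65, 10) [0.4213 0.1704 0.006 ]
tri z (95, -45.5, 160) [0.6189 0.0808 0.1584]
tri z (95, 53, 160) [0.6067 0.1778 0.161 ]
tri z (-77.5, -65, 145) [0.4491 0.0405 0.1455]
tri z (-80, 40, 145) [0.4358 0.1451 0.1433]
tri z (-75, -35, 55) [0.4582 0.0715 0.055 ]
deep [ 0.449  -0.3301] [0.1483 0.0701 0.1481 0.0684] [np.float64(-1.6), np.float64(-91.9), np.float64(177.8), np.float64(88.3)]
  z [ 0.3757 -0.2934  0.06  ]
  z [ 0.5254 -0.2979  0.0578]
shal [ 0.472  -0.1105] [0.1481 0.0694 0.1491 0.0706] [np.float64(-12.3), np.float64(-100.1), np.float64(168.1), np.float64(79.0)]
  z [ 0.4062 -0.0602  0.0339]
  z [ 0.5517 -0.0918  0.0333]
```

```bash
sed -i 's/^((-92,-65,10),T(684,590),S(98,565)),((110,-65,10),T(684,168),S(425,508))/((-92,-65,10),T(684,590),None),((110,-65,10),T(684,168),None),((-92,-65,0),None,S(98,565)),((110,-65,0),None,S(425,508))/; s/((-75,-35,55),T(612,510)/((-75,-35,55),None/; s/    if p\[2\]:/    if p[1] and p[2]:/' fr.py; python3 fr.py | grep -v tri
cat >> h.py <<'E'
def to(p,yaw=None):
    "tool-axis shift in rows-of-20mm from the present pose to p, and turn in 6-deg shares"
    s=observe();M=RM(s['tool_rot']);d=M.T@(np.array(p)-s['position'])
    y=np.degrees(s['tool_rot'][2]);print('shift/20mm',(d/.02).round(2),'yaw',round(y,2),'turn/6deg',None if yaw is None else np.round(-((yaw-y+180)%360-180)/6,2))
def yawt(a,b): pass
E
python3 - <<'E'
from h import *
to([.47,.08,.30]);
import pickle;F=pickle.load(open('f0.pkl','rb'));print(onz(F['top'],[(277,170),(336,157)],0.0).round(3), onz(F['side'],[(405,237)],0).round(3))
E
```

```text
top [0.5191 0.1149] 6.61 [[-0.8, 0.4], [0.2, 1.2], [0.3, 0.7], [0.7, -0.0], [-0.6, -0.5], [-1.4, -1.0], [-0.2, -0.7], [1.1, -0.8], [0.8, 0.7]]
side [0.5202 0.1149] 7.28 [[0.6, 4.5], [-1.9, 3.7], [1.0, -3.0], [-2.8, -4.0], [-0.4, 0.3], [-1.5, 0.9], [0.7, -2.2], [4.4, -0.1]]
deep [ 0.449  -0.3301] [0.1483 0.0701 0.1481 0.0684] [np.float64(-1.6), np.float64(-91.9), np.float64(177.8), np.float64(88.3)]
  z [ 0.3757 -0.2934  0.06  ]
  z [ 0.5254 -0.2979  0.0578]
shal [ 0.472  -0.1105] [0.1481 0.0694 0.1491 0.0706] [np.float64(-12.3), np.float64(-100.1), np.float64(168.1), np.float64(79.0)]
  z [ 0.4062 -0.0602  0.0339]
  z [ 0.5517 -0.0918  0.0333]
shift/20mm [-19.59 -17.65  -3.44] yaw 154.92 turn/6deg None
[[ 0.723  0.074  0.   ]
 [ 0.77  -0.067  0.   ]] [[0.733 0.072 0.   ]]
```

Emit:
move_arm(
  plan=[
    [[-0.98,-0.88,-0.17,0,0,0,1],[-0.98,-0.88,-0.17,0,0,0,1],[-0.98,-0.88,-0.17,0,0,0,1],[-0.98,-0.88,-0.17,0,0,0,1],[-0.98,-0.88,-0.17,0,0,0,1],[-0.98,-0.88,-0.17,0,0,0,1],[-0.98,-0.88,-0.17,0,0,0,1],[-0.98,-0.88,-0.17,0,0,0,1],[-0.98,-0.88,-0.17,0,0,0,1],[-0.98,-0.88,-0.17,0,0,0,1]],
  ],
)

```text
clock: 1.1
position: [0.3681, 0.3224, 0.2653]
tool_rot: [-3.141, -0.0, 2.704]
force: [0.4, -0.1, -0.0]
grip_width: 0.0854
finger_force: 0.0
```

Emit:
move_arm(
  plan=[
    [[-0.98,-0.88,-0.17,0,0,0,1],[-0.98,-0.88,-0.17,0,0,0,1],[-0.98,-0.88,-0.17,0,0,0,1],[-0.98,-0.88,-0.17,0,0,0,1],[-0.98,-0.88,-0.17,0,0,0,1],[-0.98,-0.88,-0.17,0,0,0,1],[-0.98,-0.88,-0.17,0,0,0,1],[-0.98,-0.88,-0.17,0,0,0,1],[-0.98,-0.88,-0.17,0,0,0,1],[-0.98,-0.88,-0.17,0,0,0,1]],
  ],
)

```text
clock: 2.1
position: [0.4709, 0.08, 0.2993]
tool_rot: [-3.141, -0.0, 2.704]
force: [0.6, 0.6, 0.7]
grip_width: 0.0857
finger_force: 0.0
```

Emit:
move_arm(
  plan=[
    [[-0.39,-0.95,0,0,0,0,1],[-0.39,-0.95,0,0,0,0,1],[-0.39,-0.95,0,0,0,0,1],[-0.39,-0.95,0,0,0,0,1],[-0.39,-0.95,0,0,0,0,1],[-0.39,-0.95,0,0,0,0,1],[-0.39,-0.95,0,0,0,0,1],[-0.39,-0.95,0,0,0,0,1],[-0.39,-0.95,0,0,0,0,1],[-0.39,-0.95,0,0,0,0,1]],
  ],
)

```text
clock: 3.1
position: [0.4606, -0.1249, 0.2992]
tool_rot: [-3.141, -0.0, 2.704]
force: [0.1, 0.4, 0.2]
grip_width: 0.0856
finger_force: 0.0
```

Emit:
move_arm(
  plan=[
    [[-0.39,-0.95,0,0,0,0,1],[-0.39,-0.95,0,0,0,0,1],[-0.39,-0.95,0,0,0,0,1],[-0.39,-0.95,0,0,0,0,1],[-0.39,-0.95,0,0,0,0,1],[-0.39,-0.95,0,0,0,0,1],[-0.39,-0.95,0,0,0,0,1],[-0.39,-0.95,0,0,0,0,1],[-0.39,-0.95,0,0,0,0,1],[-0.39,-0.95,0,0,0,0,1]],
  ],
)

```text
clock: 4.1
position: [0.4507, -0.3299, 0.2991]
tool_rot: [3.142, -0.001, 2.704]
force: [0.4, 0.8, 0.1]
grip_width: 0.0853
finger_force: 0.0
```

Emit:
move_arm(
  plan=[
    [[0,0,0.2,0,0,1,1],[0,0,0.2,0,0,1,1],[0,0,0.2,0,0,1,1],[0,0,0.2,0,0,1,1],[0,0,0.2,0,0,1,1],[0,0,0.2,0,0,1,1],[0,0,0.2,0,0,1,1],[0,0,0.2,0,0,1,1],[0,0,0.2,0,0,1,1],[0,0,0.2,0,0,1,1]],
  ],
)

```text
clock: 5.1
position: [0.4508, -0.3291, 0.2589]
tool_rot: [-3.141, -0.0, 1.652]
force: [0.4, -0.1, 0.1]
grip_width: 0.0853
finger_force: 0.0
```

Emit:
move_arm(
  plan=[
    [[0,0,0.5,0,0,1,1],[0,0,0.5,0,0,1,1],[0,0,0.5,0,0,1,1],[0,0,0.5,0,0,1,1],[0,0,0.5,0,0,1,1],[0,0,0.5,0,0,1,1],[0,0,0.5,0,0,1,1],[0,0,0.5,0,0,1,1],[0,0,0.5,0,0,1,1],[0,0,0.5,0,0,1,1]],
  ],
)

```text
clock: 6.1
position: [0.4508, -0.3291, 0.1587]
tool_rot: [-3.141, 0.0, 0.605]
force: [-0.3, 0.2, -0.3]
grip_width: 0.085
finger_force: 0.0
```

Run:
```python
from h import *
s=observe();print(s['clock'],s['position'],s['tool_rot'],s['qpos'].round(2));to([.449,-.33,.1],-1.9)
```

```text
6.1 [ 0.45084126 -0.32912261  0.15869699] [-3.14126649e+00  2.70426684e-04  6.05170596e-01] [-0.03  0.67  0.83  1.88 -0.63  0.88  0.15]
shift/20mm [-0.1  -0.02  2.93] yaw 34.67 turn/6deg 6.1
```

Emit:
move_arm(
  plan=[
    [[0,0,0.4,0,0,1,1],[0,0,0.4,0,0,1,1],[0,0,0.4,0,0,1,1],[0,0,0.4,0,0,1,1],[0,0,0.4,0,0,1,1],[0,0,0.4,0,0,1,1],[-0.09,0.04,0,0,0,0.1,1],[0,0,0.8,0,0,0,1],[0,0,0.8,0,0,0,1],[0,0,0.8,0,0,0,1]],
  ],
)

```text
clock: 7.1
position: [0.4491, -0.3298, 0.0619]
tool_rot: [-3.141, 0.0, -0.028]
force: [0.1, 0.5, -0.2]
grip_width: 0.0856
finger_force: 0.0
```

Emit:
move_arm(
  plan=[
    [[0,0,0.8,0,0,0,1],[0,0,0.8,0,0,0,1],[0,0,0.8,0,0,0,1],[0,0,0,0,0,0,-1],[0,0,0,0,0,0,-1],[0,0,0,0,0,0,-1],[0,0,0,0,0,0,-1],[0,0,0,0,0,0,-1],[0,0,0,0,0,0,-1],[0,0,0,0,0,0,-1]],
  ],
  grip_force=40,
)

```text
clock: 8.1
position: [0.4492, -0.33, 0.0154]
tool_rot: [3.142, -0.0, -0.029]
force: [0.7, -0.7, -3.7]
grip_width: 0.0696
finger_force: 49.0
```

Emit:
move_arm(
  plan=[
    [[0,0,-0.5,0,0,0,-1],[0,0,-1,0,0,0,-1],[0,0,-1,0,0,0,-1],[0,0,-1,0,0,0,-1],[0,0,-1,0,0,0,-1],[0,0,-1,0,0,-0.46,-1],[0,0,-1,0,0,-0.46,-1],[0,0,-1,0,0,-0.46,-1],[0,0,-1,0,0,0,-1],[0,0,-0.5,0,0,0,-1]],
  ],
)

```text
clock: 9.1
position: [0.4491, -0.3304, 0.1973]
tool_rot: [3.141, -0.001, 0.114]
force: [0.1, -0.2, -3.1]
grip_width: 0.0693
finger_force: 49.1
```

Run:
```python
from h import *
f=grab_frame('side');cv2.imwrite('pics/s1.png',f['color'][200:480,150:550,::-1]);s=observe();print(s)
def fw(x,y,z,o=(.519,.115),th=np.radians(6.65)): return [o[0]+x*np.cos(th)-y*np.sin(th),o[1]+x*np.sin(th)+y*np.cos(th),z]
print(fw(.006,-.027,.19));to(fw(.006,-.027,.19),6.65)
```

```text
{'clock': 9.15, 'qpos': array([-0.12635927,  0.68420994,  1.01094062,  1.84839036, -0.68871704,
        1.00423537, -0.27745439]), 'qd': array([ 0.01813869,  0.02886526, -0.03289836,  0.02202791, -0.03491836,
       -0.04482798,  0.02579963]), 'joint_efforts': array([ -0.36179949, -71.5951395 ,  21.8481034 , -25.82782567,
        -0.15790943,  -0.16128465,   0.22519508]), 'position': array([ 0.44944307, -0.33057054,  0.19785331]), 'tool_rot': array([ 3.14028201e+00, -2.13252679e-03,  1.14452051e-01]), 'force': array([ 0.89448713, -0.71870171, -1.37020128]), 'moment': array([-0.08656448, -0.05766783,  0.05968456]), 'finger_force': 49.12135720252991, 'grip_width': 0.06969878351234807}
[np.float64(0.528086340187733), np.float64(0.08887647761130234), 0.19]
shift/20mm [  6.3  -20.39   0.38] yaw 6.56 turn/6deg -0.02
```

View pics/s1.png

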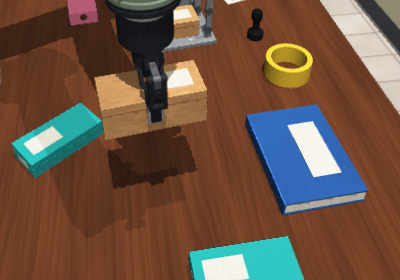

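The carton is held level with the gripper at its middle (crop (152,97)). Carrying it over the frame.

Emit:
move_arm(
  plan=[
    [[0.3,-0.97,0,0,0,0,-1],[0.3,-0.97,0,0,0,0,-1],[0.3,-0.97,0,0,0,0,-1],[0.3,-0.97,0,0,0,0,-1],[0.3,-0.97,0,0,0,0,-1],[0.3,-0.97,0,0,0,0,-1],[0.3,-0.97,0,0,0,0,-1],[0.3,-0.97,0,0,0,0,-1],[0.3,-0.97,0,0,0,0,-1],[0.3,-0.97,0,0,0,0,-1]],
  ],
)

```text
clock: 10.15
position: [0.4862, -0.1295, 0.1949]
tool_rot: [-3.141, 0.001, 0.115]
force: [-0.0, 0.5, -3.7]
grip_width: 0.0692
finger_force: 48.9
```

Emit:
move_arm(
  plan=[
    [[0.3,-0.97,0,0,0,0,-1],[0.3,-0.97,0,0,0,0,-1],[0.3,-0.97,0,0,0,0,-1],[0.3,-0.97,0,0,0,0,-1],[0.3,-0.97,0,0,0,0,-1],[0.3,-0.97,0,0,0,0,-1],[0.3,-0.97,0,0,0,0,-1],[0.3,-0.97,0,0,0,0,-1],[0.3,-0.97,0,0,0,0,-1],[0.3,-0.97,0,0,0,0,-1]],
  ],
)

```text
clock: 11.15
position: [0.5235, 0.07, 0.1948]
tool_rot: [3.141, 0.001, 0.115]
force: [-0.1, 0.1, -3.4]
grip_width: 0.0698
finger_force: 48.9
```

Emit:
move_arm(
  plan=[
    [[0.3,-0.97,0,0,0,0,-1],[0,0,0,0,0,0,-1],[0,0,0,0,0,0,-1],[0,0,0.5,0,0,0,-1],[0,0,0.5,0,0,0,-1],[0,0,0,0,0,0,-1],[0,0,0,0,0,0,-1],[0,0,0,0,0,0,-1],[0,0,0,0,0,0,-1],[0,0,0,0,0,0,-1]],
  ],
)

```text
clock: 12.15
position: [0.5276, 0.0892, 0.1755]
tool_rot: [-3.142, -0.0, 0.115]
force: [-0.9, -0.4, -3.3]
grip_width: 0.0696
finger_force: 48.9
```

```bash
cat >> h.py <<'E'
def fw(x,y,z,o=(.519,.115),th=np.radians(6.65)): return [o[0]+x*np.cos(th)-y*np.sin(th),o[1]+x*np.sin(th)+y*np.cos(th),z]
E
python3 - <<'E'
from h import *
for n in('top','side'):
    f=grab_frame(n);c=f['color'][:,:,::-1];x,y=(140,170) if n=='top' else (230,115)
    cv2.imwrite(f'pics/p1{n}.png',cv2.resize(c[y:y+150,x:x+150],None,fx=4,fy=4,interpolation=cv2.INTER_CUBIC))
a=cv2.hconcat([cv2.imread('pics/p1top.png'),cv2.imread('pics/p1side.png')]);cv2.imwrite('pics/p1.png',cv2.resize(a,(800,400)))
s=observe();print(s['position'],s['tool_rot'],s['force'],s['moment']);to(fw(.006,-.027,.078),6.65)
E
```

```text
[0.52753693 0.08922423 0.17542105] [-3.14147580e+00 -1.57977635e-04  1.15203573e-01] [-0.37085234  1.28024495 -3.26534491] [ 0.03527761 -0.00384563 -0.01341659]
shift/20mm [0.02 0.02 4.87] yaw 6.6 turn/6deg -0.01
```

View pics/p1.png

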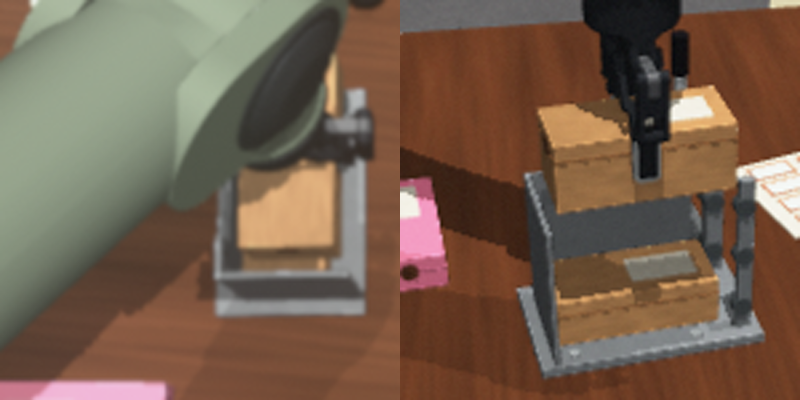

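Run:
```python
from h import *
import pickle
F=pickle.load(open('f0.pkl','rb'))
w=onz(F['top'],[(140+238/2.667,170+247/2.667),(140+335/2.667,170+248/2.667)],.22)
# side crop 150px->400: front top corners at (553,160),(738,123) -400
v=onz(F['side'],[(230+152/2.667,115+160/2.667),(230+339/2.667,115+123/2.667),(230+137/2.667,115+104/2.667)],.22)
th=np.radians(6.65);c,s=np.cos(th),np.sin(th)
for p in list(w)+list(v):
    d=p[:2]-[.519,.115];print(((c*d[0]+s*d[1])*1e3).round(1),((-s*d[0]+c*d[1])*1e3).round(1))
```

```text
-68.6 8.1
-70.5 -63.0
-72.1 -79.5
82.7 -61.2
-66.4 15.7
```

Carton corners come out at frame (-69, +8) and (-70, -63) mm, as planned. Lowering slowly.

Emit:
move_arm(
  plan=[
    [[0.02,0.02,0.7,0,0,0,-1],[0,0,0.7,0,0,0,-1],[0,0,0.7,0,0,0,-1],[0,0,0.7,0,0,0,-1],[0,0,0.6,0,0,0,-1],[0,0,0.5,0,0,0,-1],[0,0,0.4,0,0,0,-1],[0,0,0.3,0,0,0,-1],[0,0,0.2,0,0,0,-1],[0,0,0,0,0,0,-1]],
  ],
)

```text
clock: 13.25
position: [0.5279, 0.0888, 0.079]
tool_rot: [3.142, 0.0, 0.115]
force: [0.2, 0.7, -3.1]
grip_width: 0.0692
finger_force: 49.2
```

Emit:
move_arm(
  plan=[
    [[0,0,0.05,0,0,0,-1],[0,0,0.05,0,0,0,-1],[0,0,0.05,0,0,0,-1],[0,0,0.05,0,0,0,-1],[0,0,0.05,0,0,0,-1],[0,0,0.05,0,0,0,-1],[0,0,0,0,0,0,-1],[0,0,0,0,0,0,-1],[0,0,0,0,0,0,-1],[0,0,0,0,0,0,-1]],
  ],
)

```text
clock: 14.25
position: [0.528, 0.0888, 0.0733]
tool_rot: [-3.142, -0.0, 0.115]
force: [-0.2, 0.0, -3.6]
grip_width: 0.0695
finger_force: 49.2
```

Emit:
move_arm(
  plan=[
    [[0,0,0.025,0,0,0,-1],[0,0,0.025,0,0,0,-1],[0,0,0.025,0,0,0,-1],[0,0,0.025,0,0,0,-1],[0,0,0.025,0,0,0,-1],[0,0,0,0,0,0,-1],[0,0,0,0,0,0,-1],[0,0,0,0,0,0,-1],[0,0,0,0,0,0,-1],[0,0,0,0,0,0,-1]],
  ],
)

```text
clock: 15.25
position: [0.528, 0.0888, 0.0708]
tool_rot: [3.142, -0.0, 0.115]
force: [0.2, 1.0, -2.8]
grip_width: 0.07
finger_force: 49.2
```

Just above or on contact; now slide toward the end wall (-x, 0.5 mm steps) with a slight further lowering.

Emit:
move_arm(
  plan=[
    [[0,0,0.025,0,0,0,-1],[0,0,0.025,0,0,0,-1],[-0.04,0,0,0,0,0,-1],[-0.04,0,0,0,0,0,-1],[-0.04,0,0,0,0,0,-1],[-0.04,0,0,0,0,0,-1],[-0.04,0,0,0,0,0,-1],[0,0,0,0,0,0,-1],[0,0,0,0,0,0,-1],[0,0,0,0,0,0,-1]],
  ],
)

```text
clock: 16.25
position: [0.524, 0.0884, 0.0698]
tool_rot: [3.142, -0.0, 0.115]
force: [-0.5, -0.1, -3.4]
grip_width: 0.0697
finger_force: 49.2
```

Emit:
move_arm(
  plan=[
    [[-0.04,0,0.025,0,0,0,-1],[-0.02,0,0.025,0,0,0,-1],[0,0,0.025,0,0,0,-1],[0,0,0,0,0,0,-1],[0,0,0,0,0,0,-1],[0,0,0,0,0,0,-1],[0,0,0,0,0,0,-1],[0,0,0,0,0,0,-1],[0,0,0,0,0,0,-1],[0,0,0,0,0,0,-1]],
  ],
)

```text
clock: 17.25
position: [0.523, 0.0882, 0.069]
tool_rot: [-3.141, -0.001, 0.115]
force: [-3.7, 1.9, 15.7]
grip_width: 0.0694
finger_force: 51.0
```

Emit:
move_arm(
  plan=[
    [[0,0,-0.02,0,0,0,-1],[-0.03,0,0,0,0,0,-1],[-0.03,0,0,0,0,0,-1],[0,0,0,0,0,0,-1],[0,0,0,0,0,0,-1],[0,0,0,0,0,0,-1],[0,0,0,0,0,0,-1],[0,0,0,0,0,0,-1],[0,0,0,0,0,0,-1],[0,0,0,0,0,0,-1]],
  ],
)

```text
clock: 18.25
position: [0.5222, 0.0881, 0.069]
tool_rot: [3.142, -0.001, 0.115]
force: [4.0, 0.8, 6.7]
grip_width: 0.0697
finger_force: 50.1
```

Emit:
move_arm(
  plan=[
    [[-0.03,0,0,0,0,0,-1],[-0.03,0,0,0,0,0,-1],[-0.02,0,0,0,0,0,-1],[0,0,0,0,0,0,-1],[0,0,0,0,0,0,-1],[0,0,0,0,0,0,-1],[0,0,0,0,0,0,-1],[0,0,0,0,0,0,-1],[0,0,0,0,0,0,-1],[0,0,0,0,0,0,-1]],
  ],
)

```text
clock: 19.25
position: [0.5217, 0.088, 0.0691]
tool_rot: [3.141, -0.003, 0.116]
force: [11.5, -0.5, 0.3]
grip_width: 0.0695
finger_force: 49.4
```

Emit:
move_arm(
  plan=[
    [[0,0,0,0,0,0,1],[0,0,0,0,0,0,1],[0,0,0,0,0,0,1],[0,0,0,0,0,0,1],[0,0,0,0,0,0,1],[0,0,-0.4,0,0,0,1],[0,0,-0.8,0,0,0,1],[0,0,-1,0,0,0,1],[0,0,-1,0,0,0,1],[0,0.3,-0.6,0,0,0,1]],
  ],
)

```text
clock: 20.25
position: [0.5211, 0.0823, 0.1469]
tool_rot: [-3.141, -0.002, 0.116]
force: [0.3, 0.2, -0.6]
grip_width: 0.0852
finger_force: 0.0
```

Emit:
move_arm(
  plan=[
    [[0,0.7,0,0,0,0,-1],[0,0.8,0,0,0,0,-1],[0,0.9,0,0,0,0,-1],[0,0.9,0,0,0,0,-1],[0,0,0.5,0,0,0,-1],[0,0,0.9,0,0,0,-1],[0,0,0.9,0,0,0,-1],[0,0,0.9,0,0,0,-1],[0,0,0.5,0,0,0,-1],[0,0,0,0,0,0,-1]],
  ],
)

```text
clock: 21.25
position: [0.5275, 0.016, 0.0696]
tool_rot: [3.141, 0.002, 0.115]
force: [-0.2, -0.9, 0.4]
grip_width: 0.0005
finger_force: 0.0
```

Run:
```python
from h import *
for n in('top','side'):
    f=grab_frame(n);c=f['color'][:,:,::-1];x,y=(140,170) if n=='top' else (230,115)
    cv2.imwrite(f'pics/p2{n}.png',cv2.resize(c[y:y+150,x:x+150],None,fx=4,fy=4,interpolation=cv2.INTER_CUBIC))
a=cv2.hconcat([cv2.imread('pics/p2top.png'),cv2.imread('pics/p2side.png')]);cv2.imwrite('pics/p2.png',cv2.resize(a,(800,400)))
s=observe();print(s['position'],s['tool_rot'],s['force']);to(fw(0,-.0765,.07),6.65)
```

```text
[0.5283088  0.01603996 0.07099103] [3.14139381e+00 3.69830260e-05 1.14713498e-01] [0.46450198 0.17310911 0.21992706]
shift/20mm [ 0.11 -1.14  0.05] yaw 6.57 turn/6deg -0.01
```

View pics/p2.png

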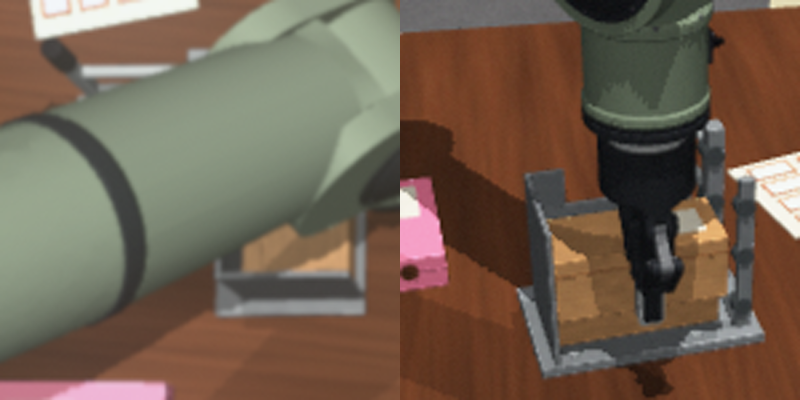

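The fingers, shut, stand clear in front of the deep carton, which rests level. Pushing toward the side wall.

Emit:
move_arm(
  plan=[
    [[0.1,-0.3,0,0,0,0,-1],[0,-0.4,0,0,0,0,-1],[0,-0.3,0,0,0,0,-1],[0,-0.15,0,0,0,0,-1],[0,-0.15,0,0,0,0,-1],[0,-0.15,0,0,0,0,-1],[0,-0.15,0,0,0,0,-1],[0,-0.15,0,0,0,0,-1],[0,-0.15,0,0,0,0,-1],[0,0,0,0,0,0,-1]],
  ],
)

```text
clock: 22.35
position: [0.5262, 0.0549, 0.0712]
tool_rot: [3.141, -0.001, 0.116]
force: [0.9, -2.2, 5.6]
grip_width: -0.0002
finger_force: 3.2
```

Run:
```python
from h import *
s=observe();print(s['position'],s['force'])
d=s['position'][:2]-[.519,.115];th=np.radians(6.65);c,q=np.cos(th),np.sin(th);print(c*d[0]+q*d[1],-q*d[0]+c*d[1])
```

```text
[0.52616543 0.05487374 0.07116358] [ 0.86969869 -2.19177489  5.55991364]
0.00015436341144214188 -0.060551522580208406
```

Emit:
move_arm(
  plan=[
    [[0,-0.08,0,0,0,0,-1],[0,-0.08,0,0,0,0,-1],[0,-0.08,0,0,0,0,-1],[0,-0.08,0,0,0,0,-1],[0,-0.08,0,0,0,0,-1],[0,-0.04,0,0,0,0,-1],[0,-0.03,0,0,0,0,-1],[0,-0.03,0,0,0,0,-1],[0,0,0,0,0,0,-1],[0,0,0,0,0,0,-1]],
  ],
)

```text
clock: 23.35
position: [0.5262, 0.0592, 0.0724]
tool_rot: [3.134, -0.004, 0.111]
force: [1.8, -33.5, 19.0]
grip_width: 0.0001
finger_force: 16.5
```

At the wall (33 N, no further motion). Back off, rise, and head for the shallow carton.

Emit:
move_arm(
  plan=[
    [[0,0.15,0,0,0,0,-1],[0,0.3,0,0,0,0,-1],[0,0.5,0,0,0,0,-1],[0,0.8,-0.5,0,0,0,-1],[0,0.9,-1,0,0,0,1],[0,0.9,-1,0,0,0,1],[0,0.9,-1,0,0,0.5,1],[0,0.9,-1,0,0,0.8,1],[0,0.9,0,0,0,0.9,1],[0,0.9,0,0,0,0.9,1]],
  ],
)

```text
clock: 24.35
position: [0.5338, -0.0787, 0.1618]
tool_rot: [-3.141, -0.001, -0.213]
force: [-1.0, 0.7, 0.8]
grip_width: 0.0849
finger_force: 0.0
```

Run:
```python
from h import *
import pickle
F={}
for n in('top','side'):
    f=grab_frame(n);F[n]=f;c=f['color'][:,:,::-1];x,y=(140,170) if n=='top' else (250,115)
    cv2.imwrite(f'pics/p3{n}.png',cv2.resize(c[y:y+150,x:x+150],None,fx=4,fy=4,interpolation=cv2.INTER_CUBIC))
pickle.dump(F,open('f3.pkl','wb'))
a=cv2.hconcat([cv2.imread('pics/p3top.png'),cv2.imread('pics/p3side.png')]);cv2.imwrite('pics/p3.png',cv2.resize(a,(800,400)))
s=observe();print(s['position'],s['tool_rot'],s['force']);to([.472,-.1105,.10],-11.8)
```

```text
[ 0.53308364 -0.08028132  0.16147162] [ 3.14065025e+00 -4.35579278e-04 -2.15249772e-01] [-0.79199986  0.82876488 -0.17014227]
shift/20mm [-2.66  2.13  3.07] yaw -12.33 turn/6deg -0.09
```

View pics/p3.png

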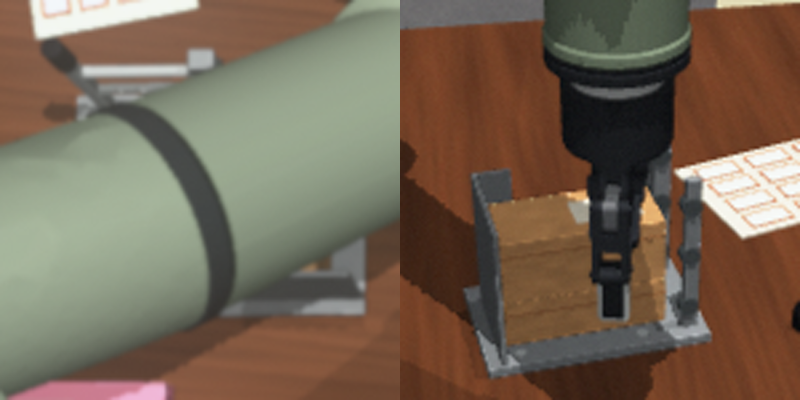

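Deep carton's front face lines up with the bottom one's, and its left end sits at the end wall (crop (495,225)). Going to the shallow carton.

Emit:
move_arm(
  plan=[
    [[-0.89,0.71,0.5,0,0,-0.09,1],[-0.89,0.71,0.5,0,0,0,1],[-0.88,0.71,0.5,0,0,0,1],[0,0,0.8,0,0,0,1],[0,0,0.8,0,0,0,1],[0,0,0.8,0,0,0,1],[0,0,0.5,0,0,0,1],[0,0,0.3,0,0,0,1],[0,0,0,0,0,0,1],[0,0,0,0,0,0,1]],
  ],
)

```text
clock: 25.45
position: [0.4731, -0.109, 0.0671]
tool_rot: [3.142, -0.0, -0.2]
force: [0.2, -1.0, -0.1]
grip_width: 0.0852
finger_force: 0.0
```

Run:
```python
from h import *
s=observe();print(s['position'],s['tool_rot'],s['force']);to([.472,-.1105,.004],-11.8)
f=grab_frame('top');cv2.imwrite('pics/p4.png',cv2.resize(f['color'][170:340,210:410,::-1],None,fx=4,fy=4,interpolation=cv2.INTER_CUBIC)[:600])
```

```text
[ 0.47314324 -0.10900692  0.06713633] [ 3.14157956e+00 -3.93720414e-04 -1.99854240e-01] [ 0.1772172  -1.03945598 -0.08344824]
shift/20mm [-0.04  0.08  3.16] yaw -11.45 turn/6deg 0.06
```

View pics/p4.png

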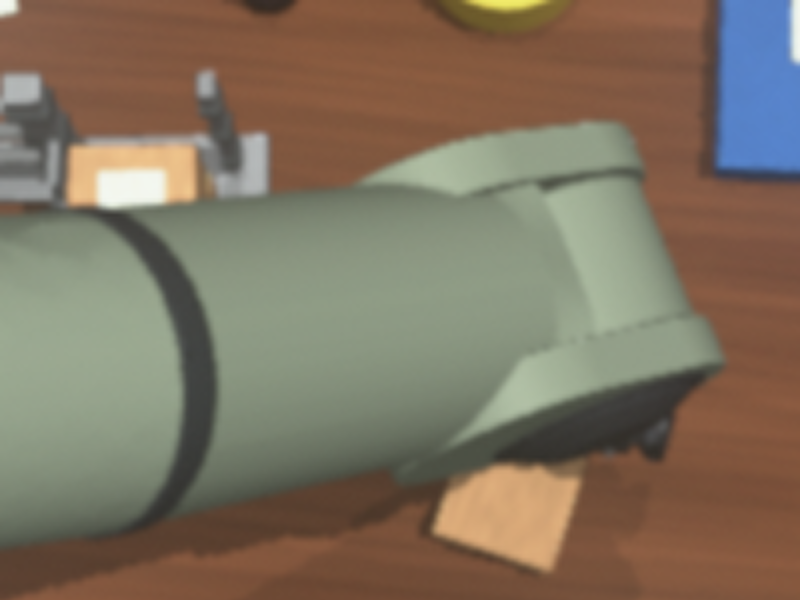

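Top view: deep carton's far edge from (66,147) to (197,150) in the crop; the shallow one lies under the gripper, unmoved. Descend and grip.

Emit:
move_arm(
  plan=[
    [[-0.04,0.08,0.6,0,0,0.06,1],[0,0,0.7,0,0,0,1],[0,0,0.7,0,0,0,1],[0,0,0.7,0,0,0,1],[0,0,0.4,0,0,0,1],[0,0,0,0,0,0,-1],[0,0,0,0,0,0,-1],[0,0,0,0,0,0,-1],[0,0,0,0,0,0,-1],[0,0,0,0,0,0,-1]],
  ],
  grip_force=40,
)

```text
clock: 26.5
position: [0.472, -0.1103, 0.0049]
tool_rot: [-3.142, -0.0, -0.206]
force: [0.4, -0.3, -1.9]
grip_width: 0.0695
finger_force: 46.2
```

Run:
```python
from h import *
import pickle
F=pickle.load(open('f0.pkl','rb'))
th=np.radians(6.65);c,s=np.cos(th),np.sin(th)
for p in onz(F['top'],[(226.2,206.4),(259,207.2)],.115):
    d=p[:2]-[.519,.115];print(((c*d[0]+s*d[1])*1e3).round(1),((-s*d[0]+c*d[1])*1e3).round(1))
print(observe()['position'],observe()['tool_rot'][2])
```

```text
75.0 36.4
71.8 -35.8
[ 0.47199533 -0.11027026  0.00493068] -0.20613734667841954
```

Emit:
move_arm(
  plan=[
    [[0,0,-0.5,0,0,0,-1],[0,0,-1,0,0,0,-1],[0,0,-1,0,0,0,-1],[0,0,-1,0,0,0,-1],[0,0,-1,0,0,0,-1],[0,0,-1,0,0,-0.6,-1],[0,0,-1,0,0,-0.9,-1],[0,0,-1,0,0,-0.9,-1],[0,0,-1,0,0,-0.6,-1],[0,0,-0.8,0,0,-0.1,-1]],
  ],
)

```text
clock: 27.5
position: [0.4715, -0.1106, 0.1924]
tool_rot: [-3.141, -0.001, 0.12]
force: [-0.1, 0.8, -2.2]
grip_width: 0.0693
finger_force: 46.4
```

Run:
```python
from h import *
s=observe();print(s['position'],s['force'],s['moment'],s['grip_width']);to(fw(.006,-.027,.19),6.65)
```

```text
[ 0.47153232 -0.11062213  0.19243861] [-0.12645106  0.76643613 -2.20902043] [-0.01779699  0.0087024  -0.02633684] 0.06925129824386168
shift/20mm [ 4.   -9.56  0.13] yaw 6.87 turn/6deg 0.04
```

Emit:
move_arm(
  plan=[
    [[0.4,-0.96,0,0,0,0.04,-1],[0.4,-0.96,0,0,0,0,-1],[0.4,-0.96,0,0,0,0,-1],[0.4,-0.96,0,0,0,0,-1],[0.4,-0.96,0,0,0,0,-1],[0.4,-0.96,0,0,0,0,-1],[0.4,-0.96,0,0,0,0,-1],[0.4,-0.96,0,0,0,0,-1],[0.4,-0.96,0,0,0,0,-1],[0.4,-0.92,0,0,0,0,-1]],
  ],
)

```text
clock: 28.5
position: [0.5293, 0.0894, 0.1914]
tool_rot: [3.142, 0.0, 0.114]
force: [0.4, -0.0, -2.8]
grip_width: 0.0691
finger_force: 46.3
```

Emit:
move_arm(
  plan=[
    [[0,0,0.3,0,0,0,-1],[0,0,0.6,0,0,0,-1],[0,0,0.6,0,0,0,-1],[0,0,0.5,0,0,0,-1],[0,0,0.5,0,0,0,-1],[0,0,0.4,0,0,0,-1],[0,0,0.3,0,0,0,-1],[0,0,0.1,0,0,0,-1],[0,0,0,0,0,0,-1],[0,0,0,0,0,0,-1]],
  ],
)

```text
clock: 29.5
position: [0.5296, 0.0887, 0.125]
tool_rot: [3.142, -0.0, 0.114]
force: [0.5, 0.6, -2.2]
grip_width: 0.0692
finger_force: 46.3
```

Run:
```python
from h import *
s=observe();print(s['position'],s['force'],s['moment']);to(fw(.006,-.027,.119),6.65)
```

```text
[0.52963992 0.0886779  0.12496449] [ 0.50096396  0.60713069 -2.24648962] [-0.01005473  0.03036576 -0.00141999]
shift/20mm [-0.08 -0.02  0.3 ] yaw 6.53 turn/6deg -0.02
```

Emit:
move_arm(
  plan=[
    [[-0.06,-0.02,0.05,0,0,-0.02,-1],[-0.06,0,0.05,0,0,0,-1],[-0.06,0,0.05,0,0,0,-1],[-0.06,0,0.04,0,0,0,-1],[-0.04,0,0.03,0,0,0,-1],[0,0,0.03,0,0,0,-1],[0,0,0.02,0,0,0,-1],[0,0,0.02,0,0,0,-1],[0,0,0,0,0,0,-1],[0,0,0,0,0,0,-1]],
  ],
)

```text
clock: 30.5
position: [0.5238, 0.0884, 0.1195]
tool_rot: [-3.141, -0.0, 0.116]
force: [-6.9, 0.8, 14.2]
grip_width: 0.0695
finger_force: 48.3
```

Emit:
move_arm(
  plan=[
    [[0,0,-0.02,0,0,0,-1],[-0.03,0,0,0,0,0,-1],[-0.03,0,0,0,0,0,-1],[-0.03,0,0,0,0,0,-1],[-0.03,0,0,0,0,0,-1],[-0.02,0,0,0,0,0,-1],[0,0,0,0,0,0,-1],[0,0,0,0,0,0,-1],[0,0,0,0,0,0,-1],[0,0,0,0,0,0,-1]],
  ],
)

```text
clock: 31.5
position: [0.5222, 0.0883, 0.1196]
tool_rot: [3.141, -0.002, 0.117]
force: [10.3, 1.2, 1.7]
grip_width: 0.069
finger_force: 46.5
```

Emit:
move_arm(
  plan=[
    [[0,0,0,0,0,0,1],[0,0,0,0,0,0,1],[0,0,0,0,0,0,1],[0,0,0,0,0,0,1],[0,0,0,0,0,0,1],[0,0,-0.4,0,0,0,1],[0,0,-0.8,0,0,0,1],[0,0,-1,0,0,0,1],[0,0,-0.8,0,0,0,1],[0,0.5,0,0,0,0,1]],
  ],
)

```text
clock: 32.5
position: [0.5231, 0.0791, 0.1816]
tool_rot: [-3.141, -0.003, 0.118]
force: [0.8, 0.6, -0.3]
grip_width: 0.0855
finger_force: 0.0
```

Emit:
move_arm(
  plan=[
    [[0,0.8,0,0,0,0,-1],[0,0.9,0,0,0,0,-1],[0,0.9,0,0,0,0,-1],[0,0.5,0,0,0,0,-1],[0,0,0.4,0,0,0,-1],[0,0,0.8,0,0,0,-1],[0,0,0.8,0,0,0,-1],[0,0,0.5,0,0,0,-1],[0,0,0,0,0,0,-1],[0,0,0,0,0,0,-1]],
  ],
)

```text
clock: 33.5
position: [0.5294, 0.0166, 0.1292]
tool_rot: [3.141, 0.0, 0.116]
force: [0.6, -0.3, 0.6]
grip_width: 0.0002
finger_force: 0.0
```

Run:
```python
from h import *
s=observe();print(s['position'],s['force']);to(fw(0,-.056,.127),6.65)
```

```text
[0.52940166 0.01658295 0.12917313] [ 0.58693983 -0.30872041  0.63241885]
shift/20mm [ 0.05 -2.15  0.11] yaw 6.65 turn/6deg 0.0
```

Emit:
move_arm(
  plan=[
    [[0.05,-0.4,0.05,0,0,0,-1],[0,-0.25,0,0,0,0,-1],[0,-0.2,0,0,0,0,-1],[0,-0.2,0,0,0,0,-1],[0,-0.2,0,0,0,0,-1],[0,-0.2,0,0,0,0,-1],[0,-0.2,0,0,0,0,-1],[0,-0.15,0,0,0,0,-1],[0,-0.1,0,0,0,0,-1],[0,0,0,0,0,0,-1]],
  ],
)

```text
clock: 34.5
position: [0.526, 0.0548, 0.1283]
tool_rot: [-3.141, 0.0, 0.116]
force: [-0.7, -0.2, -0.2]
grip_width: 0.0003
finger_force: 0.0
```

Emit:
move_arm(
  plan=[
    [[0,-0.05,0,0,0,0,-1],[0,-0.05,0,0,0,0,-1],[0,-0.05,0,0,0,0,-1],[0,-0.04,0,0,0,0,-1],[0,-0.04,0,0,0,0,-1],[0,0,0,0,0,0,-1],[0,0,0,0,0,0,-1],[0,0,0,0,0,0,-1],[0,0,0,0,0,0,-1],[0,0,0,0,0,0,-1]],
  ],
)

```text
clock: 35.5
position: [0.5255, 0.0591, 0.1283]
tool_rot: [-3.142, 0.0, 0.116]
force: [-0.6, 0.8, -0.4]
grip_width: 0.0001
finger_force: 0.0
```

Run:
```python
from h import *
import pickle
F={}
for n in('top','side'):
    f=grab_frame(n);F[n]=f;c=f['color'][:,:,::-1];x,y=(180,170) if n=='top' else (260,115)
    cv2.imwrite(f'pics/p5{n}.png',cv2.resize(c[y:y+150,x:x+100],(400,600),interpolation=cv2.INTER_CUBIC))
pickle.dump(F,open('f5.pkl','wb'))
a=cv2.hconcat([cv2.imread('pics/p5top.png'),cv2.imread('pics/p5side.png')]);cv2.imwrite('pics/p5.png',a)
```

```text
(no output)
```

View pics/p5.png

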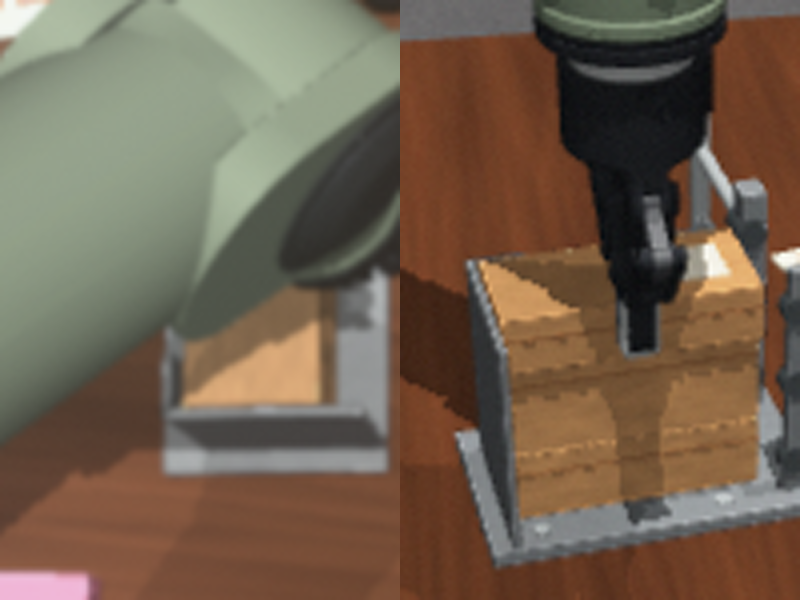

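Run:
```python
from h import *
import pickle
F=pickle.load(open('f5.pkl','rb'))
th=np.radians(6.65);c,s=np.cos(th),np.sin(th)
def fr(w):
    d=w[:,:2]-[.519,.115];return np.c_[c*d[:,0]+s*d[:,1],-s*d[:,0]+c*d[:,1]].dot(1e3).round(1).tolist()
T=lambda x,y:(180+(x-1.5)/4,170+(y-1.5)/4); S=lambda x,y:(260+(x-401.5)/4,115+(y-1.5)/4)
print('top front edge',fr(onz(F['top'],[T(325,300),T(323,400)],.15)),'deep',fr(onz(F['top'],[T(335,320)],.115)))
print('side shallow top',fr(onz(F['side'],[S(508,335),S(757,290),S(738,232)],.15)))
print('side deep top line',fr(onz(F['side'],[S(512,388),S(758,335)],.115)),'bottom top',fr(onz(F['side'],[S(516,455),S(757,420)],.055)))
s_=observe();print(s_['position'],fr(s_['position'][None]),s_['force'],s_['finger_force'])
```

```text
top front edge [[-19.3, -44.9], [-72.3, -44.3]] deep [[-23.2, -46.1]]
side shallow top [[-72.7, -55.7], [69.8, -46.6], [77.9, 19.6]]
side deep top line [[-72.4, -54.4], [73.3, -38.3]] bottom top [[-69.7, -33.5], [74.1, -36.5]]
[0.525492   0.05902069 0.12829218] [[-0.0, -56.4]] [ 0.91029821  0.27813796 -0.55881857] 0.0
```

Shallow's front edge measures at y = -45 mm, so it still has about 10 mm to go (its friction is below 1 N). Deep measured flush in the earlier view. Pushing on.

Emit:
move_arm(
  plan=[
    [[0,-0.08,0,0,0,0,-1],[0,-0.08,0,0,0,0,-1],[0,-0.08,0,0,0,0,-1],[0,-0.08,0,0,0,0,-1],[0,-0.04,0,0,0,0,-1],[0,-0.04,0,0,0,0,-1],[0,-0.03,0,0,0,0,-1],[0,0,0,0,0,0,-1],[0,0,0,0,0,0,-1],[0,0,0,0,0,0,-1]],
  ],
)

```text
clock: 36.6
position: [0.5247, 0.0669, 0.1284]
tool_rot: [3.14, -0.0, 0.116]
force: [0.5, -5.3, -0.4]
grip_width: 0.0003
finger_force: 2.9
```

Emit:
move_arm(
  plan=[
    [[0,-0.03,0,0,0,0,-1],[0,-0.03,0,0,0,0,-1],[0,-0.03,0,0,0,0,-1],[0,0,0,0,0,0,-1],[0,0,0,0,0,0,-1],[0,0,0,0,0,0,-1],[0,0,0,0,0,0,-1],[0,0,0,0,0,0,-1],[0,0,0,0,0,0,-1],[0,0,0,0,0,0,-1]],
  ],
)

```text
clock: 37.6
position: [0.5246, 0.067, 0.1286]
tool_rot: [3.138, -0.001, 0.114]
force: [2.0, -15.3, 0.7]
grip_width: -0.0002
finger_force: 7.6
```

Emit:
move_arm(
  plan=[
    [[0,0.2,0,0,0,0,-1],[0,0.4,0,0,0,0,-1],[0,0.2,-0.8,0,0,0,-1],[0,0,-1,0,0,0,-1],[0,0,-1,0,0,0,-1],[0.5,0,-0.5,0,0,0,-1],[0.9,-0.5,0,0,0,0,-1],[0.9,-0.7,0,0,0,0,-1],[0.9,-0.7,0,0,0,0,-1],[0.9,-0.7,0,0,0,0,-1]],
  ],
)

```text
clock: 38.6
position: [0.6022, 0.1151, 0.1956]
tool_rot: [-3.142, -0.0, 0.116]
force: [0.1, -0.8, 0.9]
grip_width: -0.0001
finger_force: 0.0
```

Emit:
move_arm(
  plan=[
    [[0.9,-0.4,0,0,0,0,-1],[0.7,0,0,0,0,0,-1],[0,0,0,0,0,0,-1],[0,0,0,0,0,0,-1],[0,0,0,0,0,0,-1],[0,0,0,0,0,0,-1],[0,0,0,0,0,0,-1],[0,0,0,0,0,0,-1],[0,0,0,0,0,0,-1],[0,0,0,0,0,0,-1]],
  ],
)

```text
clock: 39.6
position: [0.6324, 0.1263, 0.1943]
tool_rot: [-3.142, 0.0, 0.116]
force: [0.6, 0.5, -0.1]
grip_width: 0.0
finger_force: 0.0
```

```bash
cat >> h.py <<'E'
def fr(w,th=np.radians(6.65)):
    c,s=np.cos(th),np.sin(th);d=np.atleast_2d(w)[:,:2]-[.519,.115];return (np.c_[c*d[:,0]+s*d[:,1],-s*d[:,0]+c*d[:,1]]*1e3).round(1).tolist()
E
python3 - <<'E'
from h import *
s=observe();print(s['position'],fr(s['position']),s['force']);to(fw(.118,-.005,.105),6.65)
for n in('top','side'):
    f=grab_frame(n);g=cv2.cvtColor(f['color'],cv2.COLOR_RGB2HSV);m=cv2.inRange(g,(8,60,150),(22,200,255))
    m[:170]=0;m[320:]=0;m[:,:200]=0;m[:, (300 if n=='top' else 370):]=0
    ys,xs=np.nonzero(m);cs,_=cv2.findContours(m,cv2.RETR_EXTERNAL,cv2.CHAIN_APPROX_NONE)
    for c in cs:
        if cv2.contourArea(c)>150: print(n,cv2.contourArea(c),cv2.approxPolyDP(cv2.convexHull(c),1.5,True).reshape(-1,2).tolist())
E
```

```text
[0.63239262 0.12631359 0.19430797] [[113.9, -1.9]] [ 0.60026168  0.49577822 -0.05611427]
shift/20mm [0.2  0.16 4.47] yaw 6.65 turn/6deg 0.0
top 2300.5 [[256, 201], [258, 203], [256, 270], [223, 271], [224, 203]]
side 418.5 [[349, 216], [348, 222], [293, 233], [289, 229], [289, 224], [299, 217], [330, 207], [334, 207]]
side 1009.0 [[349, 185], [285, 196], [279, 179], [340, 170]]
```

Emit:
move_arm(
  plan=[
    [[0.2,0.16,0.4,0,0,0,-1],[0,0,0.8,0,0,0,-1],[0,0,0.8,0,0,0,-1],[0,0,0.8,0,0,0,-1],[0,0,0.8,0,0,0,-1],[0,0,0.8,0,0,0,-1],[-0.3,0,0,0,0,0,-1],[-0.3,0,0,0,0,0,-1],[-0.2,0,0,0,0,0,-1],[0,0,0,0,0,0,-1]],
  ],
)

```text
clock: 40.7
position: [0.6203, 0.1222, 0.1063]
tool_rot: [-3.141, 0.001, 0.116]
force: [-2.3, 3.8, 3.6]
grip_width: -0.0001
finger_force: 0.0
```

Run:
```python
from h import *
import pickle
F=pickle.load(open('f0.pkl','rb'))
print('shallow',fr(onz(F['top'],[(224,202.5),(257.5,202.5),(256.5,270.5),(223,271)],.15)))
print('side shallow',fr(onz(F['side'],[(349,185),(285,196),(279,179),(340,170)],.15)))
s=observe();print(s['position'],fr(s['position']),s['force'])
```

```text
shallow [[73.8, 34.7], [72.5, -36.9], [-74.0, -36.2], [-73.9, 33.4]]
side shallow [[72.7, -37.8], [-74.3, -45.1], [-73.8, 31.5], [72.1, 34.4]]
[0.62027238 0.12215813 0.1062954 ] [[101.4, -4.6]] [-2.25685908  3.7894731   3.6494973 ]
```

Emit:
move_arm(
  plan=[
    [[-0.15,0,0,0,0,0,-1],[-0.15,0,0,0,0,0,-1],[-0.15,0,0,0,0,0,-1],[-0.1,0,0,0,0,0,-1],[0,0,0,0,0,0,-1],[0,0,0,0,0,0,-1],[0,0,0,0,0,0,-1],[0,0,0,0,0,0,-1],[0,0,0,0,0,0,-1],[0,0,0,0,0,0,-1]],
  ],
)

```text
clock: 41.7
position: [0.6099, 0.1205, 0.1063]
tool_rot: [-3.141, 0.0, 0.116]
force: [-2.6, 3.9, 3.2]
grip_width: 0.0001
finger_force: 0.0
```

Emit:
move_arm(
  plan=[
    [[0,-0.15,0,0,0,0,-1],[0,-0.1,0,0,0,0,-1],[-0.05,0,0,0,0,0,-1],[-0.05,0,0,0,0,0,-1],[-0.05,0,0,0,0,0,-1],[0,0,0,0,0,0,-1],[0,0,0,0,0,0,-1],[0,0,0,0,0,0,-1],[0,0,0,0,0,0,-1],[0,0,0,0,0,0,-1]],
  ],
)

```text
clock: 42.7
position: [0.6078, 0.1252, 0.1068]
tool_rot: [3.141, -0.003, 0.116]
force: [10.1, 2.4, -1.0]
grip_width: -0.0003
finger_force: 0.0
```

Emit:
move_arm(
  plan=[
    [[-0.03,0,0,0,0,0,-1],[-0.03,0,0,0,0,0,-1],[0,0,0,0,0,0,-1],[0,0,0,0,0,0,-1],[0,0,0,0,0,0,-1],[0,0,0,0,0,0,-1],[0,0,0,0,0,0,-1],[0,0,0,0,0,0,-1],[0,0,0,0,0,0,-1],[0,0,0,0,0,0,-1]],
  ],
)

```text
clock: 43.7
position: [0.6077, 0.1252, 0.1073]
tool_rot: [3.141, -0.005, 0.116]
force: [16.3, 2.3, 1.0]
grip_width: -0.0002
finger_force: 0.0
```

Emit:
move_arm(
  plan=[
    [[0.2,0,0,0,0,0,-1],[0.3,0,0,0,0,0,-1],[0,0,-0.8,0,0,0,-1],[0,0,-1,0,0,0,-1],[0,0,-1,0,0,0,-1],[0,0,-1,0,0,0,-1],[0,0,-1,0,0,0,-1],[0,0,-1,0,0,0,-1],[0,-0.5,-0.5,0,0,0,-1],[0,-1,0,0,0,0,-1]],
  ],
)

```text
clock: 44.7
position: [0.6121, 0.1553, 0.2344]
tool_rot: [-3.141, -0.002, 0.114]
force: [-0.2, 0.5, -0.4]
grip_width: 0.0001
finger_force: 0.0
```

Emit:
move_arm(
  plan=[
    [[0,-1,0,0,0,0,-1],[0,-1,0,0,0,0,-1],[0,-1,0,0,0,0,-1],[0,-1,0,0,0,0,-1],[0,-1,0,0,0,0,-1],[0,-1,0,0,0,0,-1],[0,-1,0,0,0,0,-1],[0,-1,0,0,0,0,-1],[0,0,0,0,0,0,-1],[0,0,0,0,0,0,-1]],
  ],
)

```text
clock: 45.7
position: [0.5927, 0.3152, 0.2323]
tool_rot: [3.141, 0.0, 0.117]
force: [-0.6, -0.5, 0.4]
grip_width: 0.0003
finger_force: 0.0
```

Run:
```python
from h import *
import pickle
F0=pickle.load(open('f0.pkl','rb'))
k=tri([F0['top'],F0['side']],[(158.6,187.2),(335,127)]);print('knob',k,fr(k))
s=observe();print(s['position'],fr(s['position']));to(fw(.093,.195,.172),6.65)
fs={}
for n in('top','side'):
    f=grab_frame(n);fs[n]=f
pickle.dump(fs,open('f6.pkl','wb'))
f=fs['side'];g=cv2.cvtColor(f['color'],cv2.COLOR_RGB2HSV)
# corner column profile: left and right silhouette of brown per height, side view
m=cv2.inRange(g,(8,40,60),(24,220,255));lab=f['color'].astype(int);b=(lab[:,:,0]-lab[:,:,2])
for v in range(176,250,6):
    r=lab[v,260:380].sum(1);print(v,''.join('#' if (lab[v,u,0]>1.25*lab[v,u,2] and lab[v,u,0]>120) else '.' for u in range(265,365)))
```

```text
knob [0.59399074 0.2848248  0.20166605] [[94.2, 160.0]]
[0.59265232 0.31524837 0.23226575] [[96.3, 190.4]]
shift/20mm [-0.17 -0.23  3.01] yaw 6.7 turn/6deg 0.01
176 #........................#..#############################.................######...............###..
182 .#............###################################.......................############......#.......##
188 .................####################################################################...............
194 ...................#######################################...########################...............
200 .......................##############################################################...............
206 ..##..................################################################.#############................
212 ..####.#...............#..##########################################################................
218 ....###................##############################################################...............
224 .....##................##############################################################...............
230 ........................#########################.###################################...............
236 .........................###################################################........................
242 ......##.................##############.............................................................
248 ......##............................................................................................
```

Run:
```python
from h import *
import pickle
fs=pickle.load(open('f6.pkl','rb'));f=fs['side'];g=cv2.cvtColor(f['color'],cv2.COLOR_RGB2GRAY).astype(int)
for X in(-60,-30,60):
    for z in(.15,.115,.055,.01):
        p=proj(f,[fw(X/1e3,-.035,z)])[0];q=proj(f,[fw(X/1e3,-.045,z)])[0];print(X,z,p.round(1),'if y-10:',q.round(1))
    u0=proj(f,[fw(X/1e3,-.035,.1)])[0][0];u=int(round(u0));print(u,[(v,int(g[v,u-2:u+3].mean())) for v in range(168,250)])
```

```text
-60 0.15 [290.6 192.7] if y-10: [291.4 195. ]
-60 0.115 [291.4 206.2] if y-10: [292.3 208.5]
-60 0.055 [292.9 228.1] if y-10: [293.7 230.5]
-60 0.01 [293.9 243.7] if y-10: [294.7 246.1]
292 [(168, 39), (169, 40), (170, 41), (171, 40), (172, 45), (173, 69), (174, 75), (175, 75), (176, 90), (177, 159), (178, 178), (179, 184), (180, 182), (181, 185), (182, 185), (183, 183), (184, 183), (185, 183), (186, 185), (187, 185), (188, 184), (189, 181), (190, 183), (191, 185), (192, 186), (193, 132), (194, 110), (195, 110), (196, 113), (197, 110), (198, 90), (199, 102), (200, 109), (201, 109), (202, 111), (203, 111), (204, 113), (205, 119), (206, 124), (207, 114), (208, 112), (209, 110), (210, 111), (211, 102), (212, 101), (213, 103), (214, 109), (215, 110), (216, 113), (217, 111), (218, 112), (219, 114), (220, 112), (221, 113), (222, 112), (223, 114), (224, 116), (225, 116), (226, 116), (227, 117), (228, 136), (229, 117), (230, 109), (231, 117), (232, 117), (233, 105), (234, 94), (235, 104), (236, 109), (237, 110), (238, 114), (239, 114), (240, 112), (241, 112), (242, 108), (243, 112), (244, 12
[... 1683 characters left out ...]
 (191, 106), (192, 103), (193, 106), (194, 110), (195, 109), (196, 106), (197, 108), (198, 133), (199, 113), (200, 108), (201, 110), (202, 110), (203, 106), (204, 96), (205, 96), (206, 105), (207, 108), (208, 109), (209, 109), (210, 109), (211, 110), (212, 109), (213, 113), (214, 114), (215, 112), (216, 114), (217, 115), (218, 114), (219, 117), (220, 133), (221, 120), (222, 112), (223, 112), (224, 108), (225, 100), (226, 97), (227, 107), (228, 109), (229, 108), (230, 108), (231, 109), (232, 110), (233, 109), (234, 106), (235, 115), (236, 141), (237, 156), (238, 167), (239, 176), (240, 162), (241, 158), (242, 160), (243, 159), (244, 113), (245, 92), (246, 87), (247, 74), (248, 71), (249, 72)]
```

The carton edges fall within about 0.5 px of where a flush column should show them (v = 193/206/228 at x = -60 and 185/198/220 at x = +60). The knob is at y = 160. Now the bolt.

Emit:
move_arm(
  plan=[
    [[-0.17,-0.25,0,0,0,0,-1],[0,0,0.7,0,0,0,-1],[0,0,0.8,0,0,0,-1],[0,0,0.8,0,0,0,-1],[0,0,0.7,0,0,0,-1],[0,0.2,0,0,0,0,-1],[0,0.3,0,0,0,0,-1],[0,0.4,0,0,0,0,-1],[0,0.4,0,0,0,0,-1],[0,0.4,0,0,0,0,-1]],
  ],
)

```text
clock: 46.8
position: [0.5933, 0.2851, 0.1727]
tool_rot: [-3.141, -0.001, 0.116]
force: [0.5, 3.7, -0.7]
grip_width: 0.0001
finger_force: 1.7
```

Emit:
move_arm(
  plan=[
    [[0,0.4,0,0,0,0,-1],[0,0.4,0,0,0,0,-1],[0,0.4,0,0,0,0,-1],[0,0.4,0,0,0,0,-1],[0,0.4,0,0,0,0,-1],[0,0.3,0,0,0,0,-1],[0,0.3,0,0,0,0,-1],[0,0.2,0,0,0,0,-1],[0,0,0,0,0,0,-1],[0,0,0,0,0,0,-1]],
  ],
)

```text
clock: 47.8
position: [0.5994, 0.2297, 0.1721]
tool_rot: [3.141, 0.001, 0.116]
force: [0.5, -0.3, 0.7]
grip_width: 0.0
finger_force: 0.0
```

Run:
```python
from h import *
s=observe();print(s['position'],fr(s['position']),s['force']);to(fw(.093,.092,.172),6.65)
```

```text
[0.59941713 0.2296516  0.17211617] [[93.2, 104.6]] [ 0.52234067 -0.27840233  0.71515383]
shift/20mm [-0.01  0.63  0.01] yaw 6.64 turn/6deg -0.0
```

Emit:
move_arm(
  plan=[
    [[0,0.15,0,0,0,0,-1],[0,0.15,0,0,0,0,-1],[0,0.1,0,0,0,0,-1],[0,0.1,0,0,0,0,-1],[0,0.05,0,0,0,0,-1],[0,0.05,0,0,0,0,-1],[0,0.05,0,0,0,0,-1],[0,0.05,0,0,0,0,-1],[0,0,0,0,0,0,-1],[0,0,0,0,0,0,-1]],
  ],
)

```text
clock: 48.8
position: [0.6009, 0.2179, 0.1722]
tool_rot: [-3.139, 0.0, 0.118]
force: [-2.6, 11.9, -0.6]
grip_width: -0.0
finger_force: 5.8
```

Run:
```python
from h import *
s=observe();print(s['position'],fr(s['position']),s['force'])
```

```text
[0.60088071 0.21785239 0.17220525] [[93.2, 92.7]] [-2.61046268 11.91571785 -0.61404323]
```

Emit:
move_arm(
  plan=[
    [[0,0.03,0,0,0,0,-1],[0,0.03,0,0,0,0,-1],[0,0,0,0,0,0,-1],[0,0,0,0,0,0,-1],[0,0,0,0,0,0,-1],[0,0,0,0,0,0,-1],[0,0,0,0,0,0,-1],[0,0,0,0,0,0,-1],[0,0,0,0,0,0,-1],[0,0,0,0,0,0,-1]],
  ],
)

```text
clock: 49.8
position: [0.6009, 0.2178, 0.1722]
tool_rot: [-3.138, 0.001, 0.119]
force: [-4.5, 16.9, -0.1]
grip_width: -0.0002
finger_force: 8.4
```

Emit:
move_arm(
  plan=[
    [[0,-0.2,0,0,0,0,-1],[0,-0.3,0,0,0,0,-1],[0,-0.5,0,0,0,0,-1],[0,0,-0.5,0,0,0,-1],[0,0,-1,0,0,0,-1],[0,0,-1,0,0,0,-1],[0,0,-1,0,0,0,-1],[0,-0.8,-1,0,0,0,-1],[0,-0.8,0,0,0,0,-1],[0,-0.8,0,0,0,0,-1]],
  ],
)

```text
clock: 50.8
position: [0.5935, 0.2833, 0.2629]
tool_rot: [-3.141, -0.001, 0.116]
force: [-0.3, -0.3, 0.5]
grip_width: -0.0001
finger_force: 0.0
```

Emit:
move_arm(
  plan=[
    [[0,-1,0,0,0,0,-1],[0,-1,0,0,0,0,-1],[0,-1,0,0,0,0,-1],[0,-1,0,0,0,0,-1],[0,-1,0,0,0,0,-1],[0,-1,0,0,0,0,-1],[0,-0.5,0,0,0,0,-1],[0,0,0,0,0,0,-1],[0,0,0,0,0,0,-1],[0,0,0,0,0,0,-1]],
  ],
)

```text
clock: 51.8
position: [0.5787, 0.4104, 0.2624]
tool_rot: [3.141, 0.0, 0.115]
force: [0.4, -0.3, 0.6]
grip_width: 0.0001
finger_force: 0.0
```

Run:
```python
from h import *
import pickle
fs={n:grab_frame(n) for n in('top','side')};pickle.dump(fs,open('f7.pkl','wb'))
f=fs['side'];g=cv2.cvtColor(f['color'],cv2.COLOR_RGB2GRAY).astype(int)
for X in(-30,60):
    u=int(round(proj(f,[fw(X/1e3,-.035,.1)])[0][0]));print(X,{v:int(g[v,u-2:u+3].mean()) for v in list(range(183,195))+list(range(196,208))+list(range(218,230))})
for n in fs:
    h=cv2.cvtColor(fs[n]['color'],cv2.COLOR_RGB2GRAY);p=proj(fs[n],[fw(.093,.07,.202)])[0];q=proj(fs[n],[fw(.093,.07,.16)])[0];x,y=p.round().astype(int)
    print(n,'expected knob top/bottom',p.round(1),q.round(1));m=(h<45).astype(np.uint8);m0=np.zeros_like(m);m0[y-25:y+40,x-25:x+40]=m[y-25:y+40,x-25:x+40]
    _,_,st,ce=cv2.connectedComponentsWithStats(m0);print([(s.tolist(),c.round(1).tolist()) for s,c in zip(st[1:],ce[1:]) if s[4]>30])
```

```text
-30 {183: 176, 184: 178, 185: 176, 186: 178, 187: 179, 188: 178, 189: 181, 190: 186, 191: 135, 192: 111, 193: 111, 194: 110, 196: 98, 197: 103, 198: 109, 199: 108, 200: 108, 201: 107, 202: 106, 203: 108, 204: 127, 205: 113, 206: 110, 207: 114, 218: 112, 219: 115, 220: 119, 221: 119, 222: 118, 223: 114, 224: 112, 225: 117, 226: 127, 227: 111, 228: 107, 229: 110}
60 {183: 185, 184: 184, 185: 167, 186: 128, 187: 110, 188: 108, 189: 108, 190: 103, 191: 106, 192: 103, 193: 106, 194: 110, 196: 106, 197: 109, 198: 133, 199: 113, 200: 107, 201: 110, 202: 110, 203: 105, 204: 95, 205: 96, 206: 104, 207: 108, 218: 114, 219: 117, 220: 134, 221: 119, 222: 112, 223: 112, 224: 107, 225: 100, 226: 96, 227: 106, 228: 108, 229: 107}
top expected knob top/bottom [202.3 186.8] [206.7 192.8]
[]
side expected knob top/bottom [344.5 142.2] [344.4 158.3]
[([320, 139, 14, 29, 228], [324.1, 151.5]), ([341, 141, 8, 19, 138], [344.4, 150.3])]
```

```bash
python3 -c "
from workcell import job_done
print(job_done())"
```

```text
the job is handed in; nothing more can be done
None
```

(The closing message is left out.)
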